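# Hang a welded bracket on the free branch of the tree rack

## Robot

A 7-joint arm with a two-finger parallel gripper is mounted at the origin on the work surface. World frame = base frame: x ahead of the robot, y to its left, z up, the work surface at z = 0. Lengths are in mm, angles in rad, forces in N, time in s.
With the tool pointing down it reaches from about 400 to 875 mm from the base axis. Payload 4.4 kg.
Tool frame: the origin (TCP) lies at the very end of the fingers, on their centre line; the grasp point (between the pads) lies 19 mm behind it (ctrl.grip_depth is the distance from the TCP to the grasp point, in mm); z points along the fingers, x is the direction in which the jaws open and shut, and the axes are right-handed (so a half turn about z gives the same grasp; the last joint's range is limited). The gripper opens to 85 mm and grips with 20 to 120 N. Pads are 22 mm wide; open, the fingers measure 114 mm over their backs; the gripper's body (76 mm by 85 mm) begins 54 mm behind the grasp point. The pads swing forward as they close: fully open they stand 13 mm farther back than shut.
Start: joints at [-1.218, 0.628, 0.038, 1.517, -0.027, 0.996, -0.02], TCP at [264.31, 593.851, 204.413] pointing down, gripper open.
Joint ranges: [-3.06, 3.06], [-0.37, 2.12], [-1.25, 1.32], [0.18, 2.47], [-1.1, 4.24], [0.23, 1.98], [-2.94, 2.94]. Speed limits (rad/s): [2.57, 2.57, 3.14, 3.14, 3.14, 3.14, 3.14].

## Interface

Orientations are given as [roll, pitch, yaw] about the fixed x, y, z axes, in that order (R = Rz(yaw) Ry(pitch) Rx(roll)).
In Python, from cell import ctrl gives the robot as it stands.
- The arm moves only by the shell command python3 -m creep 'ROWS'. ROWS is JSON, a list of rows, each an object with "hand": the opening, from 0 (shut) to 1 (fully open); "travel": the shift along the tool's x, y, z in cm, a list of three; "angular": the turn, a rotation vector about the tool's x, y, z in degrees, a list of three. In form: [{"hand": hand, "travel": [tx, ty, tz], "angular": [rx, ry, rz]}, ...]. A call has 1 to 20 rows; each row is the pose to reach, as a shift and turn from the pose measured when the call began, along the tool's axes at that moment; what a row does not reach only later rows make up. A row lasts 1/10 s, in which the tool goes at most 50 mm and 8.59 degrees, less where a joint would pass 70% of its speed; a pose out of reach is approached as far as the arm can. A call with a gripper value outside its range is refused whole. The fingers move at their own pace and stop on an object; the grip force is fixed at half the most. Time passes only in rows, so rows that repeat a pose let the fingers close. It gives the time, the measured TCP pose, the force and the opening at its end, in the units of the state.
- ctrl.read_state(): the state, without advancing time (a new reading comes with each control period).
- ctrl.get_image(name): name is "scene" or "top" or "wrist"; returns a dict with "frame" (384x512x3 uint8, red, green, blue), "fx", "fy", "cx", "cy" (pixels), "origin" and "orientation" of the camera in the world. Camera axes: x right, y down, z forward; pixel columns grow to the right and rows downward; lengths in mm; the calibration is good to about 2 mm. The wrist camera is an equidistant fisheye: a pixel r from the principal point sees the ray r / f radians off the axis. A picture is of the moment at which its call begins. There is no depth.
- ctrl.finish_job(): hands the job in, once; it reports no verdict.
Trained networks look in the newest picture that a camera, given by its name, has taken for a name from the list of things; names that differ only in an ending like _2 or _b are one class to them, and where a whole thing is asked for, a point or a joint stands for the part that bears it (a point fixed in the world has none). Each returns a list of dicts, best first, with "confidence" (0 to 1); they miss things now and then, are a little off and sometimes report something else, mostly with a low value. They report only what shows in the picture. A call takes as long as a camera call. They do not tell look-alikes from the thing itself.
- ctrl.regions_of(camera, thing): "region" (384x512 bool, what is visible of it).
- ctrl.spot_point(camera, thing): "at" ([x, y, z] in mm, in world coordinates, good to about 4 mm: a listed point, or the origin of a listed thing).
The state is a dict: "clock": time; "qpos": joint angles; "qd": joint speeds; "tau": joint torques, N m; "eef_pos": TCP position; "tool_rot": TCP orientation; "force": force on the tool from outside, world axes, zero at the start; "torque": the same for the moment, N m; "width": finger opening in mm.
Only numpy, scipy, OpenCV 4.12 (cv2) and the standard library are available. Lean on these libraries where they do the work, as an engineer would, in place of code of your own. Each camera call takes 0.05 s, during which the arm holds its last target. There are 200 camera calls.

## Task

Turn the tree rack until its free branch stands over the tongue of its foot, without spinning it. Then take the bracket with the hole, thread it over the free branch and with it push the rubber collar fully home, pressing gently (well below 25 N), and leave the bracket hanging freely from its hole there. Leave the bracket without a hole and the other things on the bench where they are.

Things in the scene. Friction and masses are not known exactly. Their poses are not given: they have to be found in the camera images.
- tree_base: The fixed foot of the steel tree rack: a dark disc of 170 mm diameter, 14 mm thick, with one flat tongue (24 mm wide, 8 mm thick, reaching to 150 mm from the centre) along its own -x axis, towards the robot's side. Origin: centre of the underside, on the table and on the vertical turning axis.
- tree (a joint): Turning of the tree on its foot, rad, counter-clockwise from above positive; 0 = the free branch stands exactly above the tongue. The free branch points along the foot's -x axis turned by this value. Friction 0.25 N m: stays where left. Limits -2.4 and 2.4; starts between -1.7 and -0.7.
- hub (a point): Point on the turning axis at the height of the branches' centre lines (180 mm above the table); turns with the tree, its -x axis points along the free branch. The hub is 52 mm in diameter, its top 13 mm above this point. Four level branches 90 degrees apart; three carry brackets like the one to hang, whose tops reach 47 mm above the rods. The free one carries none.
- branch (a point): Point on the free branch's centre line, 110 mm from the turning axis. The branch is a round rod, 10 mm diameter, with a 15 mm ball at its end. The rod is clamped in its socket at a depth that differs from run to run and is not measured: the ball's centre is 125 to 145 mm from the axis.
- collar (a joint): Slide of the black rubber stop collar (32 mm diameter, 12 mm long) along the free branch's rod, m: 0 = as found, its outer face 47 mm inward of the ball's centre (78 to 98 mm from the axis, to be felt); 0.010 = fully home at a hard stop, nearer the trunk. Slides against about 6 N of friction, stays where left. The other collars are home and fixed.
- bracket: The bracket to hang: bare steel, about 0.4 kg, stands on a flat foot 50 mm (x) by 60 mm (y) by 6 mm. From the middle of the foot rises a plate 6 mm thick (x), 60 mm wide (y), up to 106 mm above the underside, then a narrower grip tab, 32 mm wide, up to 134 mm. A round hole of 24 mm diameter goes through the plate along x. The same front and back. Origin: centre of the underside. z up.
- hole (a point): Centre of the bracket's hole, 80 mm above its underside; the hole's axis is the bracket's x axis. When it hangs freely this point is 7 mm below the rod's centre line.
- blank: A second bracket of the same outline without a hole; stands near the other one and they can be the other way round. Leave it alone. Origin: centre of the underside.
- clamp: Bystander: C-clamp lying flat, 120 mm.
- oil: Bystander: orange bottle, 56 mm diameter, 150 mm tall, upright.
- degreaser: Bystander: white bottle, 72 mm diameter, 190 mm tall, upright.
- hammer: Bystander: hammer lying on the table.
- brush: Bystander: brush lying on the table.
- offcut: Bystander: piece of angle steel, 90 mm.
Mind the look-alikes: they are no part of the job. What is shaped like the bracket but blue or purple is not meant.

How it is judged (in metres and radians):
On the way, in this order (a step that is already met when the one before it is completed fails the run):
1. the free branch stands over the tongue (value of joint tree between -0.15 and 0.15 rad), for 0.2 s.
2. the bracket is on the free branch and the collar has been pushed home (all of step 1 and x of hole in the frame of hub between -0.104 and -0.06 m and y of hole in the frame of hub between -0.01 and 0.01 m and value of joint collar above 0.008 m), for 0.1 s.
At the end, for the whole second after the job is handed in: Free branch over the tongue within 0.15 rad; bracket at rest, hanging from its hole on it: upright within 0.2 rad, square within 0.3 rad, hole centre 4 to 10.5 mm below the rod's centre line, within 10 mm sideways, 60 to 104 mm from the axis; collar home (0.008 m or more of 0.010) (all of step 2 and z of hole in the frame of hub between -0.0105 and -0.004 m and angle between bracket's own z axis and vertical below 0.2 rad and linear speed of bracket below 0.03 m/s and angle between the x axis of bracket and the x axis of hub, either way round below 0.3 rad); the robot touches nothing.
It fails at once if the bracket is pressed against the tree with more than 25 N (contact force between bracket and tree_base above 25 N).
It fails at once if the tree is spun (faster than 2 rad/s) (velocity of joint tree above 2 rad/s or velocity of joint tree below -2 rad/s).
It fails at once if the collar is pushed while the bracket is not on the branch (value of joint collar above 0.004 m and distance between hole and hub above 0.125 m).
It fails at once if a bystander is moved by more than 20 mm (distance of any of blank, clamp, oil, degreaser, hammer, brush, offcut from where it was at the start of the episode above 0.02 m).
It also fails if it takes over 70 s, if anything falls off the work surface, if the arm or the gripper's body presses on something with over 40 N, if the wrist force passes 120 N, or if a joint passes its speed limit or range.

## Working session

There is one attempt and no reset: what is moved stays moved. The work goes in short steps, Python scripts to look and compute and a shell command to move; the robot and the scene stay as the last step left them, time stands still between calls to the robot, and variables do not carry over. Pictures are saved under pics/ and viewed, about 8 in all and at most 12, crops included, and the job is handed in when it is done.

```bash
mkdir -p pics; ls
cat > h.py <<'E'
from cell import ctrl
import numpy as np, cv2
from scipy.spatial.transform import Rotation as R
def save(im,name): cv2.imwrite('pics/'+name,cv2.cvtColor(im,cv2.COLOR_RGB2BGR))
E
python3 - <<'E'
from h import *
ims=[]
for c in ['scene','top']:
    d=ctrl.get_image(c); ims.append(d['frame']); print(c,{k:np.round(v,3).tolist() for k,v in d.items() if k!='frame'})
    for t in ['tree_base','hub','branch','bracket','hole','blank','collar']:
        try: print(t,[(np.round(r['at']).tolist(),round(r['confidence'],2)) for r in ctrl.spot_point(c,t)])
        except Exception as e: print(t,e)
save(ims[0],'s0.png');save(ims[1],'t0.png')
print(ctrl.read_state())
E
```

```text
pics
scene {'fx': 386.387, 'fy': 386.387, 'cx': 252.596, 'cy': 189.9, 'origin': [1496.554, 243.339, 944.546], 'orientation': [-2.283, -0.024, 1.82]}
tree_base [([596.0, 38.0, -1.0], 0.59)]
hub [([593.0, 41.0, 179.0], 0.87)]
branch [([567.0, 148.0, 183.0], 0.77)]
bracket [([797.0, -264.0, -0.0], 0.7), ([600.0, -288.0, -1.0], 0.68), ([497.0, -244.0, -0.0], 0.59), ([521.0, -383.0, 1.0], 0.58), ([583.0, -169.0, 2.0], 0.55)]
hole [([520.0, -383.0, 78.0], 0.9), ([795.0, -266.0, 77.0], 0.85), ([602.0, -292.0, 79.0], 0.73), ([582.0, -171.0, 78.0], 0.63), ([425.0, -330.0, -2.0], 0.52)]
blank [([424.0, -327.0, 1.0], 0.68)]
collar it knows: blank, bracket, branch, brush, clamp, degreaser, hammer, hole, hub, offcut, oil, tree_base
top {'fx': 491.893, 'fy': 491.893, 'cx': 253.459, 'cy': 192.827, 'origin': [408.698, 25.247, 1410.523], 'orientation': [-3.002, 0.014, -1.587]}
tree_base [([592.0, 42.0, 1.0], 0.79), ([421.0, -325.0, 1.0], 0.62)]
hub [([592.0, 39.0, 181.0], 0.92)]
branch [([566.0, 145.0, 180.0], 0.63)]
bracket [([520.0, -383.0, 2.0], 0.93), ([599.0, -286.0, 4.0], 0.9), ([584.0, -173.0,
[... 342 characters left out ...]
mmer, hole, hub, offcut, oil, tree_base
{'clock': 0.7, 'qpos': array([-1.21780864,  0.62838465,  0.03845945,  1.51737007, -0.02701765,
        0.99631494, -0.01999563]), 'qd': array([-0.0011527 ,  0.00079636,  0.00020022, -0.0019853 , -0.00034247,
       -0.00148821, -0.00155581]), 'tau': array([ 7.08248990e-04, -5.63102424e+01,  1.22508276e+00, -1.93755519e+01,
        1.08304300e-02,  1.43643709e-03, -1.86488627e-06]), 'eef_pos': array([264.2817286 , 593.87745038, 204.43222994]), 'tool_rot': array([-3.14151577e+00, -3.86172110e-05,  1.15201189e+00]), 'force': array([ 0.3279638 , -0.32961417,  0.0651942 ]), 'torque': array([-0.04786171,  0.03696592,  0.0107075 ]), 'width': 85.2266107864667}
```

View pics/s0.png

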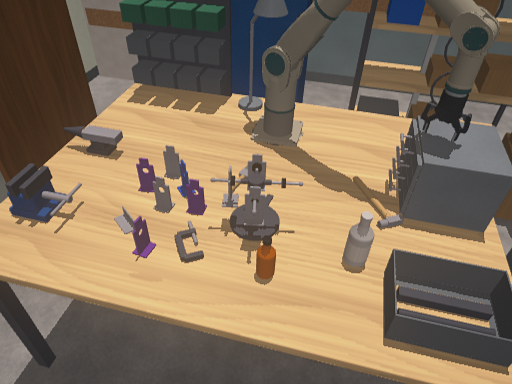

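View pics/t0.png

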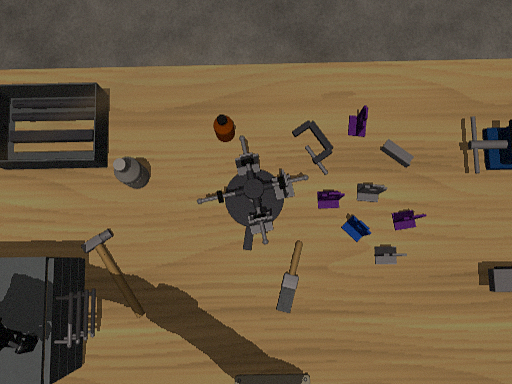

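Top view: free branch points left with ball at about (200,201), hub (254,188), tongue at (247,240). Candidates in scene: grey (163,195) and grey (172,160); the purple ones (146,175), (196,195), (143,237) and the blue one (184,178) are look-alikes. Next is a close crop.

```bash
cat >> h.py <<'E'
def proj(d,P):
    Rm=R.from_euler('xyz',d['orientation']).as_matrix(); c=(np.atleast_2d(P)-d['origin'])@Rm
    return np.c_[d['fx']*c[:,0]/c[:,2]+d['cx'],d['fy']*c[:,1]/c[:,2]+d['cy']]
def unproj(d,uv,z):
    uv=np.atleast_2d(uv).astype(float);Rm=R.from_euler('xyz',d['orientation']).as_matrix()
    r=np.c_[(uv[:,0]-d['cx'])/d['fx'],(uv[:,1]-d['cy'])/d['fy'],np.ones(len(uv))]@Rm.T
    o=np.array(d['origin']); return o+r*((z-o[2])/r[:,2])[:,None]
E
python3 - <<'E'
from h import *
s=ctrl.get_image('scene');t=ctrl.get_image('top')
a=cv2.resize(s['frame'][130:265,120:310],(760,540),interpolation=cv2.INTER_CUBIC)
save(a,'c1.png')
b=t['frame'][125:275,185:435]
save(cv2.resize(b,(800,480),interpolation=cv2.INTER_CUBIC),'c2.png')
print(proj(t,[[593,40,0],[593,40,180],[600,-288,0],[421,-327,0]]))
E
```

```text
[[254.16973874 197.85958445]
 [253.26986082 188.65477546]
 [367.75027916 193.38238807]
 [384.63920465 255.6647728 ]]
```

View pics/c1.png

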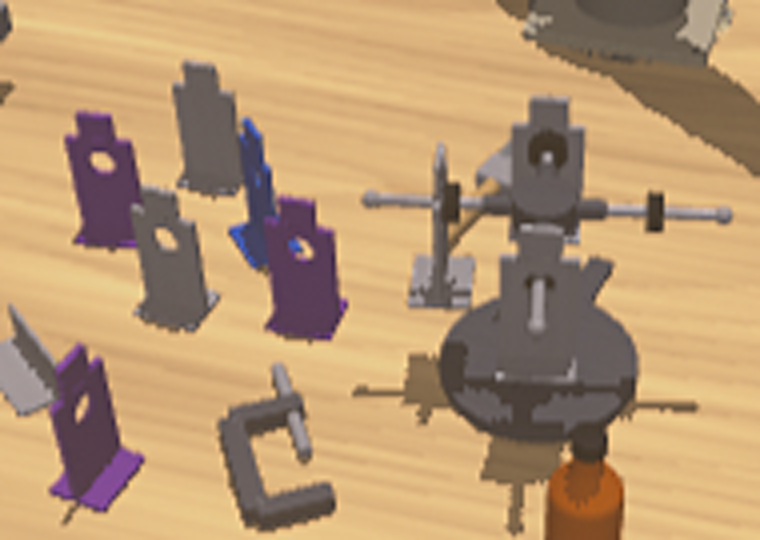

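View pics/c2.png

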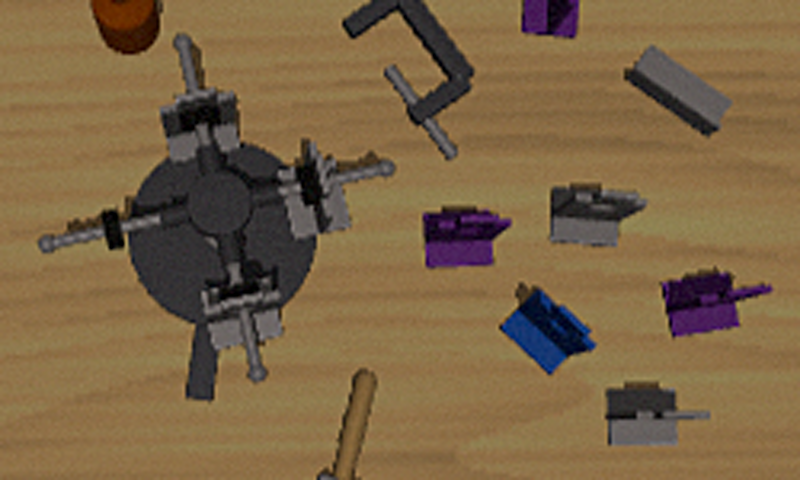

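Grey with hole = (163,195) in scene (top 367,193), at about (600,-288); the grey one at (172,160) has no hole, so it is the blank. Next I work out the tree geometry.

Run:
```python
from h import *
t=ctrl.get_image('top')
f=lambda x,y:(185+x/3.2,125+y/3.2)
hub=np.array([593,40.])
te=unproj(t,f(200,399),7)[0,:2]; print('tongue end',te,np.hypot(*(te-hub)))
ball=unproj(t,f(46,243),180)[0,:2]; print('ball',ball,np.hypot(*(ball-hub)))
ho=unproj(t,f(219,204),193)[0,:2]; print('hubtop',ho)
col=unproj(t,f(113,228),180)[0,:2]; print('col',col,np.hypot(*(col-hub)))
for p in (te,ball,col): print(np.degrees(np.arctan2(*(p-hub)[::-1])))
# opposite branch ball
print(unproj(t,f(388,167),180))
# bracket foot corners
print(unproj(t,[f(550,243),f(618,245),f(551,190)],6))
c=ctrl.read_state();rc=105;a=np.arctan2(*(ball-hub)[::-1]);
g=np.r_[hub+rc*np.array([np.cos(a),np.sin(a)]),0]; Rm=R.from_euler('xyz',c['tool_rot'])
print(g,'tool shift cm',Rm.inv().apply(g-np.array(c['eef_pos']))/10,np.degrees(a))
```

```text
tongue end [444.22834808  61.32453874] 150.292183318221
ball [564.19009254 176.57356988] 139.57919170511803
hubtop [590.80416078  39.42857435]
col [575.15436909 123.58151941] 85.46541364130127
171.84293423429733
101.91178580054844
102.05234867021453
[[619.87144217 -94.72988851 180.        ]]
[[ 577.89523264 -254.50656078    6.        ]
 [ 574.98003448 -315.1481864     6.        ]
 [ 625.94194255 -257.60696394    6.        ]]
[571.32742656 142.73898754   0.        ] tool shift cm [-28.72859597  46.39110362  20.44340699] 101.91178580054844
```

```bash
python3 -m creep '[{"hand":1,"travel":[0,0,-4.5],"angular":[0,0,0]},{"hand":1,"travel":[-5,8,-4.5],"angular":[0,0,10]},{"hand":1,"travel":[-28.2,46,-4.5],"angular":[0,0,54]},{"hand":1,"travel":[-28.2,46,-4.5],"angular":[0,0,54]},{"hand":1,"travel":[-28.2,46,-4.5],"angular":[0,0,54]},{"hand":1,"travel":[-28.2,46,-4.5],"angular":[0,0,54]},{"hand":1,"travel":[-28.2,46,-4.5],"angular":[0,0,54]},{"hand":1,"travel":[-28.2,46,-4.5],"angular":[0,0,54]},{"hand":1,"travel":[-28.2,46,-4.5],"angular":[0,0,54]},{"hand":1,"travel":[-28.2,46,-4.5],"angular":[0,0,54]},{"hand":1,"travel":[-28.2,46,-4.5],"angular":[0,0,54]},{"hand":1,"travel":[-28.2,46,-4.5],"angular":[0,0,54]},{"hand":1,"travel":[-28.2,46,-4.5],"angular":[0,0,54]},{"hand":1,"travel":[-28.2,46,-4.5],"angular":[0,0,54]},{"hand":1,"travel":[-28.2,46,-4.5],"angular":[0,0,54]},{"hand":1,"travel":[-28.2,46,-4.5],"angular":[0,0,54]}]'
python3 - <<'E'
from h import *
w=ctrl.get_image('wrist'); save(cv2.resize(w['frame'],(768,576)),'w1.png'); print({k:v for k,v in w.items() if k!='frame'})
for n in ('branch','hub'): print(n,[(np.round(r['at']).tolist(),round(r['confidence'],2)) for r in ctrl.spot_point('wrist',n)])
E
```

```text
clock: 2.45
eef_pos: [569.0, 151.2, 249.3]
tool_rot: [-3.141, 0.0, 0.212]
force: [-1.1, 0.6, 0.2]
width: 85.7
{'fx': 297.3186396354542, 'fy': 297.3186396354542, 'cx': 253.39575908891632, 'cy': 191.63098602716605, 'origin': array([551.26289622, 232.81356807, 417.35099815]), 'orientation': array([2.81256096e+00, 9.95633497e-04, 2.12181082e-01])}
branch [([570.0, 146.0, 175.0], 0.88)]
hub [([588.0, 36.0, 177.0], 0.94)]
```

```bash
python3 -m creep '[{"hand":1,"travel":[0,0,3],"angular":[0,0,0]},{"hand":1,"travel":[0,0,6],"angular":[0,0,0]},{"hand":1,"travel":[0,0,8.7],"angular":[0,0,0]},{"hand":1,"travel":[0,0,8.7],"angular":[0,0,0]},{"hand":0.6,"travel":[0,0,8.7],"angular":[0,0,0]},{"hand":0.4,"travel":[0,0,8.7],"angular":[0,0,0]},{"hand":0.3,"travel":[0,0,8.7],"angular":[0,0,0]},{"hand":0.25,"travel":[0,0,8.7],"angular":[0,0,0]},{"hand":0.2,"travel":[0,0,8.7],"angular":[0,0,0]},{"hand":0.17,"travel":[0,0,8.7],"angular":[0,0,0]},{"hand":0.17,"travel":[0,0,8.7],"angular":[0,0,0]}]'
```

```text
clock: 3.7
eef_pos: [569.4, 150.5, 162.6]
tool_rot: [-3.141, -0.0, 0.212]
force: [-0.4, 0.8, -0.2]
width: 14.5
```

```bash
python3 -m creep '[{"hand":0.17,"travel":[-0.5,0.01,0],"angular":[0,0,-2.5]},{"hand":0.17,"travel":[-0.97,0.04,0],"angular":[0,0,-5]},{"hand":0.17,"travel":[-1.93,0.17,0],"angular":[0,0,-10]},{"hand":0.17,"travel":[-2.87,0.38,0],"angular":[0,0,-15]},{"hand":0.17,"travel":[-3.8,0.67,0],"angular":[0,0,-20]},{"hand":0.17,"travel":[-4.69,1.04,0],"angular":[0,0,-25]},{"hand":0.17,"travel":[-5.55,1.49,0],"angular":[0,0,-30]},{"hand":0.17,"travel":[-6.37,2.01,0],"angular":[0,0,-35]},{"hand":0.17,"travel":[-7.13,2.6,0],"angular":[0,0,-40]},{"hand":0.17,"travel":[-7.85,3.25,0],"angular":[0,0,-45]},{"hand":0.17,"travel":[-8.5,3.97,0],"angular":[0,0,-50]},{"hand":0.17,"travel":[-9.09,4.73,0],"angular":[0,0,-55]},{"hand":0.17,"travel":[-9.61,5.55,0],"angular":[0,0,-60]},{"hand":0.17,"travel":[-10.06,6.41,0],"angular":[0,0,-65]},{"hand":0.17,"travel":[-10.3,6.95,0],"angular":[0,0,-68]},{"hand":0.17,"travel":[-10.43,7.3,0],"angular":[0,0,-70]},{"hand":0.17,"travel":[-10.43,7.3,0],"angular":[0,0,-70]},{"hand":0.17,"travel":[-10.43,7.3,0],"angular":[0,0,-70]}]'
python3 - <<'E'
from h import *
ctrl.get_image('top')
for c in ('top','scene'):
  t=ctrl.get_image(c)
  for n in ('branch','hub'): print(n,[(np.round(r['at']).tolist(),round(r['confidence'],2)) for r in ctrl.spot_point(c,n)])
E
```

```text
clock: 5.5
eef_pos: [482.9, 57.2, 162.6]
tool_rot: [3.141, -0.001, 1.432]
force: [0.5, -0.5, -0.1]
width: 14.7
branch [([567.0, 146.0, 180.0], 0.73)]
hub [([592.0, 41.0, 181.0], 0.72), ([567.0, 146.0, 181.0], 0.59), ([782.0, 119.0, -4.0], 0.27)]
branch [([569.0, 146.0, 182.0], 0.76)]
hub [([591.0, 40.0, 182.0], 0.56)]
```

Run:
```python
from h import *
t=ctrl.get_image('top');w=ctrl.get_image('wrist')
a=cv2.resize(t['frame'][125:275,165:365],(533,400),interpolation=cv2.INTER_CUBIC)
b=cv2.resize(t['frame'],(10,10));
s=ctrl.get_image('scene')['frame'][120:230,200:330]
o=np.zeros((600,800,3),np.uint8);o[:300,:400]=cv2.resize(a,(400,300));o[:300,400:]=cv2.resize(w['frame'],(400,300));o[300:,:355]=cv2.resize(s,(355,300),interpolation=cv2.INTER_CUBIC)
save(o,'m1.png')
```

```text
(no output)
```

View pics/m1.png

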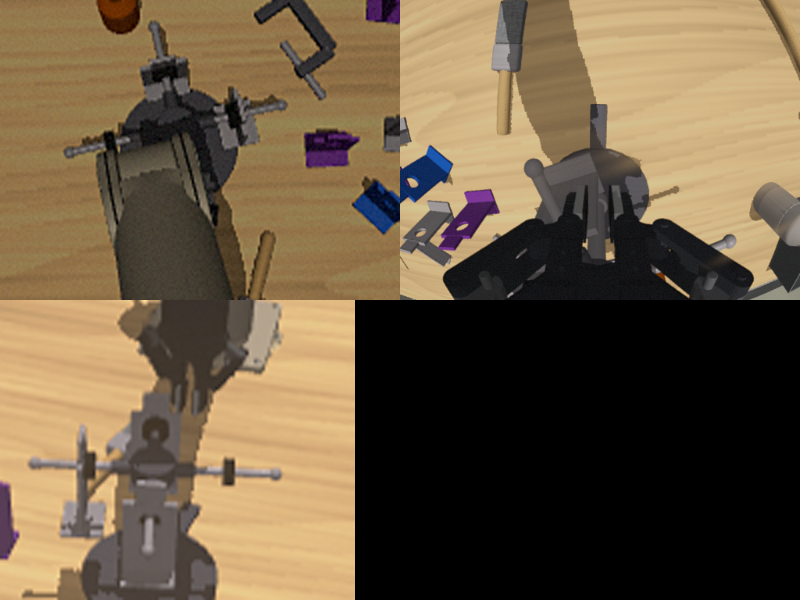

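Run:
```python
from h import *
s=ctrl.get_image('scene')
P=[[483,57,z] for z in (120,162,180,200,230)]+[[564,176,180],[593,40,180],[569,150,180]]
print(proj(s,P)); print(ctrl.read_state()['eef_pos'],ctrl.read_state()['clock'])
x0,y0=235,110
a=cv2.resize(s['frame'][y0:y0+75,x0:x0+100],(800,600),interpolation=cv2.INTER_NEAREST)
for p in proj(s,P): cv2.circle(a,(int((p[0]-x0)*8),int((p[1]-y0)*8)),4,(255,0,0),-1)
save(a,'m2.png')
```

```text
[[267.17973637 176.39738088]
 [267.79248867 166.59176765]
 [268.06314127 162.26062971]
 [268.36976092 157.35392663]
 [268.84173879 149.80106639]
 [299.81457072 183.68159234]
 [255.03490556 181.72635289]
 [291.27277947 183.1993643 ]]
[482.75224943  57.24723613 162.54661535] 6.05
```

View pics/m2.png

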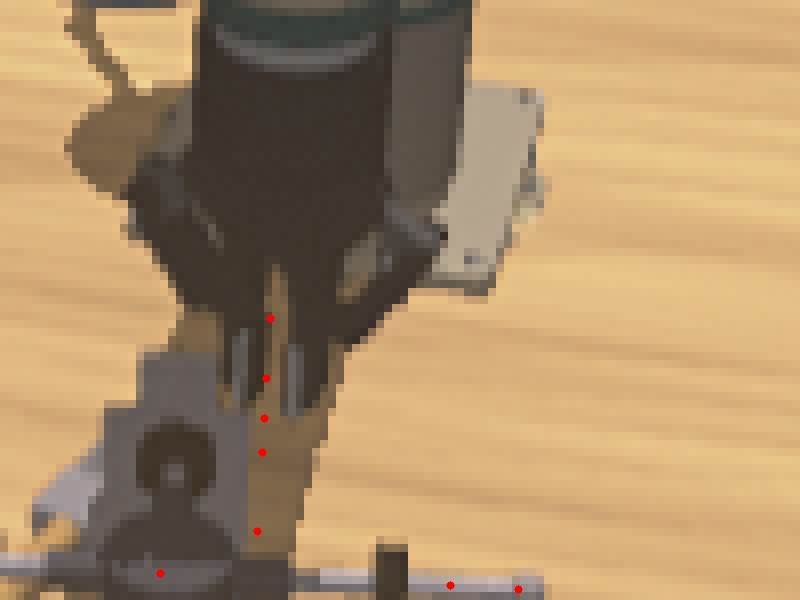

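The picture shows the fingertips ending near (265,412), which is about z=183, although the TCP reads 162: the tips sit about 20 mm higher than reported, so they passed over the rod. I'll redo it lower.

```bash
python3 -c "
from cell import ctrl
print(ctrl.grip_depth)"
python3 -m creep '[{"hand":0.3,"travel":[0,0,-4],"angular":[0,0,0]},{"hand":0.8,"travel":[0,0,-7],"angular":[0,0,0]},{"hand":1,"travel":[3,1,-7],"angular":[0,0,8]},{"hand":1,"travel":[10.4,7.3,-7],"angular":[0,0,70]},{"hand":1,"travel":[10.4,7.3,-7],"angular":[0,0,70]},{"hand":1,"travel":[10.4,7.3,-7],"angular":[0,0,70]},{"hand":1,"travel":[10.4,7.3,-7],"angular":[0,0,70]},{"hand":1,"travel":[10.4,7.3,-7],"angular":[0,0,70]},{"hand":1,"travel":[10.4,7.3,-7],"angular":[0,0,70]},{"hand":1,"travel":[10.4,7.3,-7],"angular":[0,0,70]},{"hand":1,"travel":[10.4,7.3,-7],"angular":[0,0,70]},{"hand":1,"travel":[10.4,7.3,-7],"angular":[0,0,70]},{"hand":1,"travel":[10.4,7.3,-7],"angular":[0,0,70]},{"hand":1,"travel":[10.4,7.3,-7],"angular":[0,0,70]},{"hand":1,"travel":[10.4,7.3,-3],"angular":[0,0,70]},{"hand":1,"travel":[10.4,7.3,0],"angular":[0,0,70]},{"hand":1,"travel":[10.4,7.3,2],"angular":[0,0,70]},{"hand":1,"travel":[10.4,7.3,2],"angular":[0,0,70]}]'
```

```text
18.700000000000003
clock: 7.85
eef_pos: [567.0, 149.7, 139.9]
tool_rot: [-3.141, 0.006, 0.212]
force: [-0.5, 0.2, 0.5]
width: 85.5
```

```bash
python3 -m creep '[{"hand":0.7,"travel":[0,0,0],"angular":[0,0,0]},{"hand":0.5,"travel":[0,0,0],"angular":[0,0,0]},{"hand":0.35,"travel":[0,0,0],"angular":[0,0,0]},{"hand":0.25,"travel":[0,0,0],"angular":[0,0,0]},{"hand":0.17,"travel":[0,0,0],"angular":[0,0,0]},{"hand":0.17,"travel":[0,0,0],"angular":[0,0,0]},{"hand":0.17,"travel":[-0.5,0.01,0],"angular":[0,0,-2.5]},{"hand":0.17,"travel":[-0.97,0.04,0],"angular":[0,0,-5]},{"hand":0.17,"travel":[-1.93,0.17,0],"angular":[0,0,-10]},{"hand":0.17,"travel":[-1.93,0.17,0],"angular":[0,0,-10]}]'
python3 - <<'E'
from h import *
s=ctrl.get_image('scene')
print([(np.round(r['at']).tolist(),round(r['confidence'],2)) for r in ctrl.spot_point('scene','branch')])
E
```

```text
clock: 8.85
eef_pos: [547.7, 143.6, 140.1]
tool_rot: [-3.14, 0.007, 0.387]
force: [-0.3, 0.2, 0.2]
width: 14.8
[([549.0, 144.0, 183.0], 0.85)]
```

```bash
python3 -m creep '[{"hand":0.17,"travel":[-0.5,0.01,0],"angular":[0,0,-2.5]},{"hand":0.17,"travel":[-0.97,0.04,0],"angular":[0,0,-5]},{"hand":0.17,"travel":[-1.93,0.17,0],"angular":[0,0,-10]},{"hand":0.17,"travel":[-2.87,0.38,0],"angular":[0,0,-15]},{"hand":0.17,"travel":[-3.8,0.67,0],"angular":[0,0,-20]},{"hand":0.17,"travel":[-4.69,1.04,0],"angular":[0,0,-25]},{"hand":0.17,"travel":[-5.55,1.49,0],"angular":[0,0,-30]},{"hand":0.17,"travel":[-6.37,2.01,0],"angular":[0,0,-35]},{"hand":0.17,"travel":[-7.13,2.6,0],"angular":[0,0,-40]},{"hand":0.17,"travel":[-7.85,3.25,0],"angular":[0,0,-45]},{"hand":0.17,"travel":[-8.5,3.97,0],"angular":[0,0,-50]},{"hand":0.17,"travel":[-9.09,4.73,0],"angular":[0,0,-55]},{"hand":0.17,"travel":[-9.5,5.38,0],"angular":[0,0,-59]},{"hand":0.17,"travel":[-9.5,5.38,0],"angular":[0,0,-59]},{"hand":0.17,"travel":[-9.5,5.38,0],"angular":[0,0,-59]},{"hand":0.17,"travel":[-9.5,5.38,0],"angular":[0,0,-59]}]'
python3 - <<'E'
from h import *
for c in ('wrist','scene'):
  ctrl.get_image(c)
  for n in ('branch','hub'): print(n,[(np.round(r['at']).tolist(),round(r['confidence'],2)) for r in ctrl.spot_point(c,n)])
E
```

```text
clock: 10.55
eef_pos: [481.1, 58.8, 140.6]
tool_rot: [-3.136, 0.002, 1.413]
force: [0.3, -1.3, -0.5]
width: 14.4
branch [([482.0, 58.0, 177.0], 0.65), ([367.0, -59.0, -0.0], 0.49)]
hub []
branch [([484.0, 57.0, 184.0], 0.94)]
hub [([592.0, 42.0, 178.0], 0.61)]
```

```bash
python3 -m creep '[{"hand":0.4,"travel":[0,0,0],"angular":[0,0,0]},{"hand":0.5,"travel":[0,0,0],"angular":[0,0,0]},{"hand":0.5,"travel":[0,0,-5],"angular":[0,0,0]},{"hand":0.5,"travel":[0,0,-10],"angular":[0,0,0]},{"hand":0.5,"travel":[0,0,-14],"angular":[0,0,0]},{"hand":0.5,"travel":[-5,2.6,-14],"angular":[0,0,12]},{"hand":0.5,"travel":[-32.3,17.2,-14],"angular":[0,0,84]},{"hand":0.5,"travel":[-32.3,17.2,-14],"angular":[0,0,84]},{"hand":0.5,"travel":[-32.3,17.2,-14],"angular":[0,0,84]},{"hand":0.5,"travel":[-32.3,17.2,-14],"angular":[0,0,84]},{"hand":0.5,"travel":[-32.3,17.2,-14],"angular":[0,0,84]},{"hand":0.5,"travel":[-32.3,17.2,-14],"angular":[0,0,84]},{"hand":0.5,"travel":[-32.3,17.2,-14],"angular":[0,0,84]},{"hand":0.5,"travel":[-32.3,17.2,-14],"angular":[0,0,84]},{"hand":0.5,"travel":[-32.3,17.2,-14],"angular":[0,0,84]},{"hand":0.5,"travel":[-32.3,17.2,-14],"angular":[0,0,84]},{"hand":0.5,"travel":[-32.3,17.2,-14],"angular":[0,0,84]},{"hand":0.5,"travel":[-32.3,17.2,-10],"angular":[0,0,84]},{"hand":0.5,"travel":[-32.3,17.2,-8],"angular":[0,0,84]},{"hand":0.5,"travel":[-32.3,17.2,-8],"angular":[0,0,84]}]'
python3 - <<'E'
from h import *
w=ctrl.get_image('wrist'); print({k:v for k,v in w.items() if k!='frame'})
for n in ('bracket','hole'): print(n,[(np.round(r['at']).tolist(),round(r['confidence'],2)) for r in ctrl.spot_point('wrist',n)])
s=ctrl.get_image('scene');t=ctrl.get_image('top')
e=ctrl.read_state()['eef_pos']
for n in ('branch','hub'): print(n,[[(np.round(r['at']).tolist(),round(r['confidence'],2)) for r in ctrl.spot_point(c,n)] for c in ('top','scene')])
o=np.zeros((600,800,3),np.uint8)
o[:360,:480]=cv2.resize(w['frame'],(480,360))
x0,y0=120,110
a=cv2.resize(s['frame'][y0:y0+120,x0:x0+106],(318,360),interpolation=cv2.INTER_NEAREST)
cv2.circle(a,tuple(int(v*3) for v in proj(s,e)[0]-[x0,y0]),3,(255,0,0),-1)
o[:360,480:798]=a
o[360:,:400]=cv2.resize(t['frame'][140:260,190:390],(400,240),interpolation=cv2.INTER_CUBIC)
save(o,'m3.png')
E
```

```text
clock: 12.85
eef_pos: [598.8, -285.5, 217.0]
tool_rot: [-3.14, 0.012, -0.049]
force: [0.1, -0.5, 0.0]
width: 42.8
{'fx': 297.3186396354542, 'fy': 297.3186396354542, 'cx': 253.39575908891632, 'cy': 191.63098602716605, 'origin': array([ 604.70920033, -202.38093444,  385.05463982]), 'orientation': array([ 2.81312455,  0.01240861, -0.04950257])}
bracket [([584.0, -176.0, -1.0], 0.94), ([796.0, -270.0, -1.0], 0.92), ([500.0, -244.0, -1.0], 0.77), ([522.0, -383.0, -4.0], 0.68), ([600.0, -285.0, 2.0], 0.58)]
hole [([584.0, -173.0, 82.0], 0.97), ([521.0, -387.0, 81.0], 0.95), ([497.0, -252.0, 81.0], 0.86), ([798.0, -267.0, 80.0], 0.78), ([767.0, -156.0, -1.0], 0.66), ([601.0, -287.0, 80.0], 0.64), ([599.0, -283.0, -1.0], 0.24)]
branch [[([781.0, 118.0, 0.0], 0.6), ([481.0, 56.0, 182.0], 0.58)], [([482.0, 57.0, 178.0], 0.68)]]
hub [[([593.0, 38.0, 182.0], 0.93)], [([595.0, 37.0, 182.0], 0.67)]]
```

View pics/m3.png

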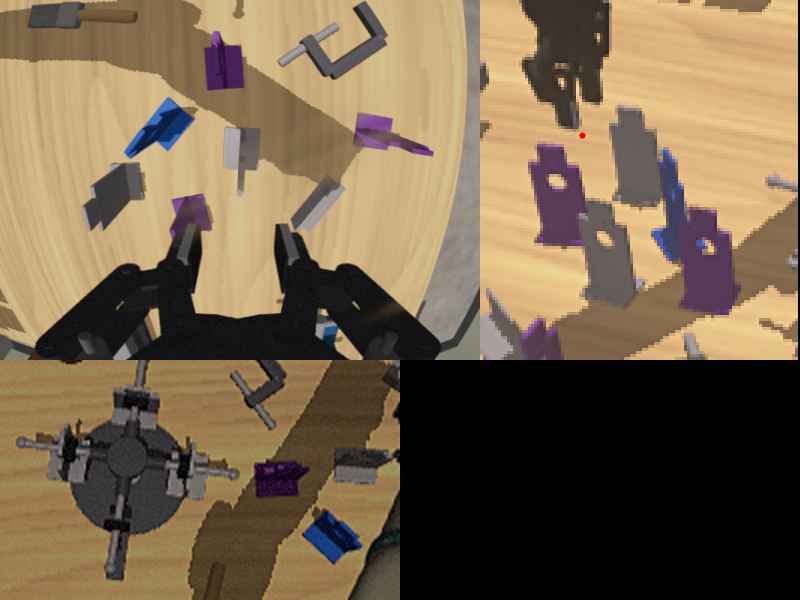

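Tongue and free branch are aligned (lower left, branch at (115,560)). The grey bracket with hole is under the gripper at (240,150) in the wrist view. The tips again sit about 20 mm above the marked TCP. Going down.

```bash
python3 -m creep '[{"hand":0.5,"travel":[0.15,0.1,4],"angular":[0,0,0]},{"hand":0.5,"travel":[0.15,0.1,8],"angular":[0,0,0]},{"hand":0.5,"travel":[0.15,0.1,10.5],"angular":[0,0,0]},{"hand":0.5,"travel":[0.15,0.1,12],"angular":[0,0,0]},{"hand":0.5,"travel":[0.15,0.1,12.7],"angular":[0,0,0]},{"hand":0.5,"travel":[0.15,0.1,12.7],"angular":[0,0,0]},{"hand":0.5,"travel":[0.15,0.1,12.7],"angular":[0,0,0]}]'
python3 - <<'E'
from h import *
s=ctrl.get_image('scene')
e=ctrl.read_state()['eef_pos']
x0,y0=135,150
a=cv2.resize(s['frame'][y0:y0+75,x0:x0+75],(600,600),interpolation=cv2.INTER_CUBIC)
for p in ([0,0,0],[0,0,20]): cv2.circle(a,tuple(int(v*8) for v in proj(s,e+p)[0]-[x0,y0]),3,(255,0,0),-1)
save(a,'m4.png')
E
```

```text
clock: 14.0
eef_pos: [603.2, -289.2, 95.5]
tool_rot: [3.139, 0.002, -0.051]
force: [-0.7, -0.3, 0.1]
width: 42.7
```

View pics/m4.png

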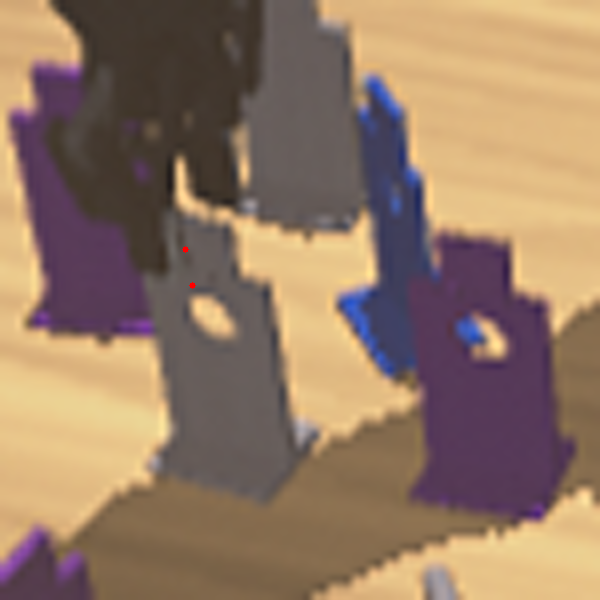

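Run:
```python
from h import *
s=ctrl.get_image('scene');t=ctrl.get_image('top');w=ctrl.get_image('wrist')
e=np.array(ctrl.read_state()['eef_pos']);print(e)
f=lambda P:np.round((proj(s,P)-[135,150])*8).tolist()
print('hole proj',f([601,-287,80]),'unproj z80',unproj(s,[161.5,189.6],80))
print('tab top corners',f([[601,-303,134],[601,-271,134]]))
for dz in (0,10,20): print(dz,'near tip',f(e+[26,0,dz]),'far',f(e+[-26,0,dz]))
for c in ('scene','wrist'):
  print(c,[(np.round(r['at']).tolist(),round(r['confidence'],2)) for r in ctrl.spot_point(c,'hole')])
  m=[r for r in ctrl.regions_of(c,'bracket')]
  for r in m:
    ys,xs=np.nonzero(r['region']); print(round(r['confidence'],2),xs.min(),xs.max(),ys.min(),ys.max())
save(cv2.resize(w['frame'][120:384,100:452],(800,600),interpolation=cv2.INTER_CUBIC),'w5.png')
```

```text
[ 602.90817045 -288.9263709    95.31055378]
hole proj [[204.0, 312.0]] unproj z80 [[ 603.13983559 -282.49526715   80.        ]]
tab top corners [[151.0, 206.0], [223.0, 220.0]]
0 near tip [[167.0, 325.0]] far [[219.0, 249.0]]
10 near tip [[163.0, 307.0]] far [[216.0, 230.0]]
20 near tip [[160.0, 288.0]] far [[213.0, 212.0]]
scene [([579.0, -174.0, 78.0], 0.98), ([517.0, -385.0, 80.0], 0.83), ([502.0, -245.0, 80.0], 0.7), ([798.0, -263.0, 80.0], 0.66), ([722.0, -380.0, -1.0], 0.59), ([599.0, -290.0, 77.0], 0.56), ([662.0, 382.0, -4.0], 0.52), ([599.0, -286.0, -0.0], 0.38)]
0.7 177 194 160 196
0.65 132 155 217 257
0.64 153 173 177 211
0.6 186 205 179 213
0.56 137 153 158 191
wrist [([500.0, -247.0, 85.0], 0.88), ([601.0, -285.0, 80.0], 0.77), ([520.0, -388.0, 79.0], 0.77), ([800.0, -264.0, 79.0], 0.76), ([583.0, -173.0, 77.0], 0.7)]
0.96 48 177 106 212
0.95 139 186 248 372
0.94 224 281 149 282
0.9 414 511 128 195
0.68 186 255 0 93
```

View pics/w5.png

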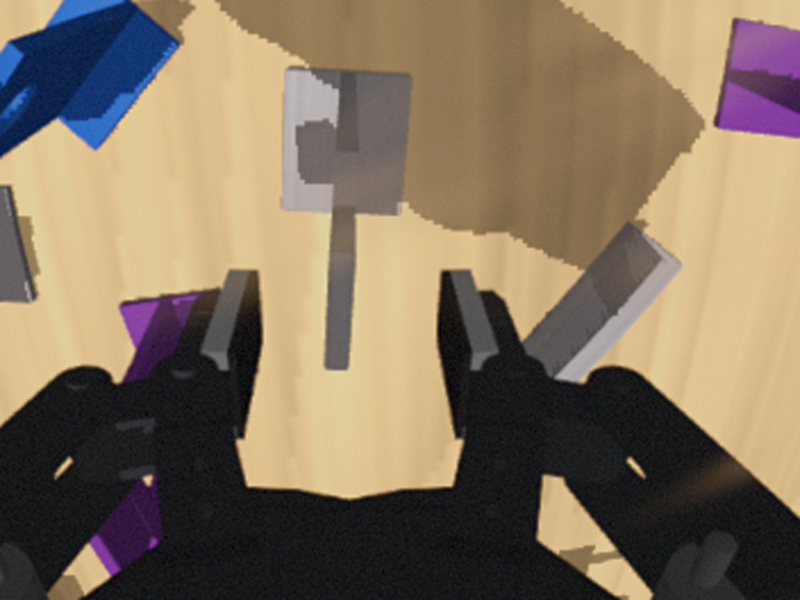

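```bash
cat >> h.py <<'E'
def wun(w,uv,z):
    uv=np.array(uv,float)-[w['cx'],w['cy']]; r=np.hypot(*uv); th=r/w['fx']
    d=np.r_[uv/r*np.sin(th),np.cos(th)]; d=R.from_euler('xyz',w['orientation']).apply(d)
    o=np.array(w['origin']); return o+d*(z-o[2])/d[2]
E
python3 - <<'E'
from h import *
w=ctrl.get_image('wrist'); e=np.array(ctrl.read_state()['eef_pos']); print(e,w['origin'],w['orientation'])
f=lambda x,y:(100+x/2.273,120+y/2.273)
print('tab end',wun(w,f(338,370),134))
for c in ((285,210),(403,215),(288,68),(410,73)): print('foot',wun(w,f(*c),6))
for z in (95,115): print('tips',z,wun(w,f(245,271),z),wun(w,f(456,271),z))
E
```

```text
[ 602.23378471 -288.61603558   94.29720394] [ 607.06683759 -204.79341106  262.21308319] [ 2.80954355  0.00446298 -0.05158574]
tab end [ 599.10786626 -299.70911197  134.        ]
foot [ 574.04049378 -312.23626648    6.        ]
foot [ 622.63597001 -316.88793343    6.        ]
foot [ 579.97141701 -253.12024684    6.        ]
foot [ 626.93782211 -257.47900602    6.        ]
tips 95 [ 572.47064655 -293.11701056   95.        ] [ 631.90111078 -296.06225769   95.        ]
tips 115 [ 576.60862312 -282.55281333  115.        ] [ 628.93073637 -285.14578574  115.        ]
```

```bash
python3 -m creep '[{"hand":0.5,"travel":[-0.15,-0.5,0.7],"angular":[0,0,2.5]},{"hand":0.5,"travel":[-0.15,-0.5,0.7],"angular":[0,0,2.5]},{"hand":0.5,"travel":[-0.15,-0.5,0.7],"angular":[0,0,2.5]},{"hand":0.3,"travel":[-0.15,-0.5,0.7],"angular":[0,0,2.5]},{"hand":0.2,"travel":[-0.15,-0.5,0.7],"angular":[0,0,2.5]},{"hand":0,"travel":[-0.15,-0.5,0.7],"angular":[0,0,2.5]},{"hand":0,"travel":[-0.15,-0.5,0.7],"angular":[0,0,2.5]},{"hand":0,"travel":[-0.15,-0.5,0.7],"angular":[0,0,2.5]},{"hand":0,"travel":[-0.15,-0.5,0.7],"angular":[0,0,2.5]},{"hand":0,"travel":[-0.15,-0.5,0.7],"angular":[0,0,2.5]}]'
python3 - <<'E'
from h import *
ctrl.get_image('scene');w=ctrl.get_image('wrist');e=ctrl.read_state();print(e['eef_pos'],e['width'],e['force'])
for c in ('scene','wrist'): print(c,[(np.round(r['at']).tolist(),round(r['confidence'],2)) for r in ctrl.spot_point(c,'hole')])
E
```

```text
clock: 15.45
eef_pos: [601.2, -283.9, 87.7]
tool_rot: [3.139, 0.003, -0.095]
force: [-0.2, -0.1, 4.5]
width: 4.4
[ 601.19909014 -283.88874647   87.68228352] 4.456803218515779 [-0.21672262  0.13547088  3.23201635]
scene [([518.0, -385.0, 77.0], 0.78), ([601.0, -290.0, 77.0], 0.77), ([499.0, -244.0, 76.0], 0.75), ([799.0, -263.0, 79.0], 0.72), ([583.0, -174.0, 76.0], 0.72)]
wrist [([584.0, -171.0, 80.0], 0.93), ([602.0, -289.0, 78.0], 0.89), ([799.0, -264.0, 79.0], 0.89), ([496.0, -249.0, 83.0], 0.84), ([519.0, -388.0, 82.0], 0.78)]
```

```bash
python3 -m creep '[{"hand":0,"travel":[0,0,-2],"angular":[0,0,0]},{"hand":0,"travel":[0,0,-6],"angular":[0,0,0]},{"hand":0,"travel":[0,0,-10],"angular":[0,0,0]},{"hand":0,"travel":[0,0,-14],"angular":[0,0,0]},{"hand":0,"travel":[0,0,-16.5],"angular":[0,0,0]},{"hand":0,"travel":[0,0,-16.5],"angular":[0,0,0]},{"hand":0,"travel":[-4,-1.5,-16.5],"angular":[0,0,1]},{"hand":0,"travel":[-8,-3,-16.5],"angular":[0,0,3]},{"hand":0,"travel":[-12,-4.5,-16.5],"angular":[0,0,3.6]},{"hand":0,"travel":[-16,-6,-16.5],"angular":[0,0,3.6]},{"hand":0,"travel":[-18.5,-9,-16.5],"angular":[0,0,3.6]},{"hand":0,"travel":[-19.5,-13,-16.5],"angular":[0,0,3.6]},{"hand":0,"travel":[-20,-17,-16.5],"angular":[0,0,3.6]},{"hand":0,"travel":[-20.5,-21,-16.5],"angular":[0,0,3.6]},{"hand":0,"travel":[-21,-25,-16.5],"angular":[0,0,3.6]},{"hand":0,"travel":[-21.4,-29,-16.5],"angular":[0,0,3.6]},{"hand":0,"travel":[-21.4,-32,-16.5],"angular":[0,0,3.6]},{"hand":0,"travel":[-21.4,-33.4,-16.5],"angular":[0,0,3.6]},{"hand":0,"travel":[-21.4,-33.4,-16.5],"angular":[0,0,3.6]},{"hand":0,"travel":[-21.4,-33.4,-16.5],"angular":[0,0,3.6]}]'
python3 - <<'E'
from h import *
e=ctrl.read_state();print(e['qpos'])
E
```

```text
clock: 17.65
eef_pos: [419.0, 68.5, 251.2]
tool_rot: [3.137, 0.006, -0.157]
force: [0.7, -0.6, -4.3]
width: 5.1
[-0.41089795  0.25282314  0.22726441  2.04041335 -0.0713416   0.86350268
 -0.30117481]
```

```bash
python3 -m creep '[{"hand":0,"travel":[0,0,2],"angular":[0,0,0]},{"hand":0,"travel":[0,0,4],"angular":[0,0,0]},{"hand":0,"travel":[0,0,6],"angular":[0,0,0]},{"hand":0,"travel":[0,0,6.5],"angular":[0,0,0]},{"hand":0,"travel":[0,0,6.5],"angular":[0,0,0]},{"hand":0,"travel":[0,0,6.5],"angular":[0,0,0]}]'
python3 - <<'E'
from h import *
im={}
for c in ('scene','top','wrist'):
  im[c]=ctrl.get_image(c)
  for n in ('hole','branch','hub'): print(c,n,[(np.round(r['at']).tolist(),round(r['confidence'],2)) for r in ctrl.spot_point(c,n) if r['at'][2]>100])
s=im['scene'];w=im['wrist'];print(ctrl.read_state()['eef_pos'])
x0,y0=225,115
o=np.zeros((600,800,3),np.uint8)
o[:,:533]=cv2.resize(s['frame'][y0:y0+90,x0:x0+80],(533,600),interpolation=cv2.INTER_CUBIC)
o[:400,533:]=cv2.resize(w['frame'][120:384,165:341],(267,400),interpolation=cv2.INTER_CUBIC)
save(o,'m5.png')
E
```

```text
clock: 18.25
eef_pos: [419.0, 67.7, 186.7]
tool_rot: [3.137, 0.006, -0.159]
force: [0.4, -0.0, -2.8]
width: 4.1
scene hole [([417.0, 62.0, 178.0], 0.57)]
scene branch [([484.0, 60.0, 180.0], 0.95)]
scene hub [([595.0, 38.0, 179.0], 0.77)]
top hole []
top branch [([482.0, 56.0, 182.0], 0.81)]
top hub [([593.0, 39.0, 178.0], 0.69)]
wrist hole [([419.0, 65.0, 180.0], 0.58)]
wrist branch [([482.0, 60.0, 174.0], 0.92)]
wrist hub [([590.0, 38.0, 178.0], 0.91)]
[418.5101304   68.29588674 186.22948265]
```

View pics/m5.png

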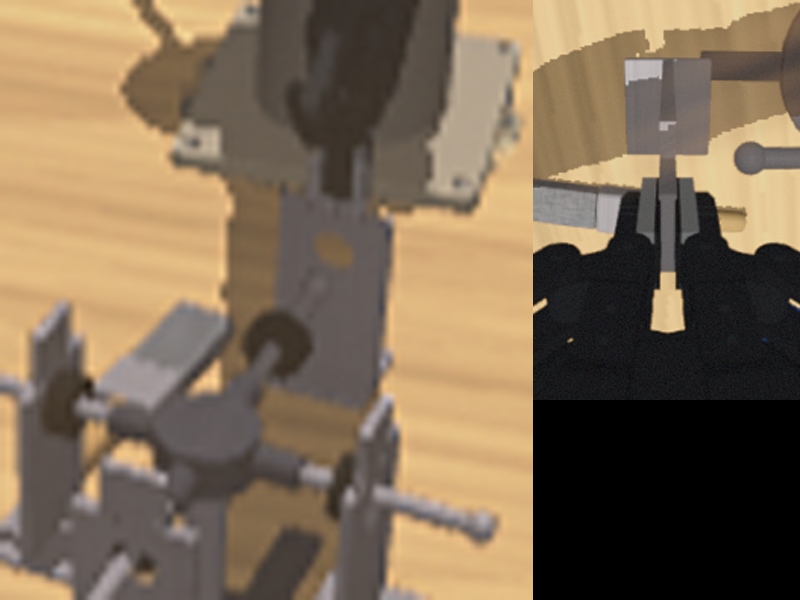

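Run:
```python
from h import *
s=ctrl.get_image('scene');w=ctrl.get_image('wrist');e=np.array(ctrl.read_state()['eef_pos'])
u=np.array([-110.5,18.5,0]);u/=np.linalg.norm(u);hub=np.array([593,39,180.])
print('ball scene@180',unproj(s,[273.0,157.3],180),'pred',hub+139*u,proj(s,hub+139*u))
# hole: intersect ray with plane through hole plate (x fixed along u)
o=np.array(s['origin']);d=unproj(s,[275.0,152.2],0)[0]-o
for x in (417,419,421): k=(x-o[0])/d[0]; print('hole at x',x,(o+k*d))
f=lambda x,y:(165+(x-533)*176/267,120+y*.66)
b=wun(w,f(752,158),180);print('ball wrist',b, np.linalg.norm((b-hub)[:2]))
# rod line in wrist: second point
b2=wun(w,f(795,158),180);print('rod pt',b2)
c=np.array([wun(w,f(*p),104) for p in ((626,60),(711,60),(627,153),(710,155))]);print('foot',c[:,:2],c.mean(0))
print('axis y at hole x=418:',39+(593-418)*18.5/110.5)
print('axis via wrist ball y:',b[1]+(b[0]-418)*18.5/110.5)
```

```text
ball scene@180 [[451.1149789   66.93385454 180.        ]] pred [455.90804704  61.95204642 180.        ] [[271.25339257 157.86396649]]
hole at x 417 [417.          66.84279555 177.77127616]
hole at x 419 [419.          67.16977561 179.19181472]
hole at x 421 [421.          67.49675567 180.61235328]
ball wrist [454.43640153  64.06805031 180.        ] 140.81291832705924
rod pt [473.51356676  60.72971497 180.        ]
foot [[398.67743479  98.50913212]
 [446.44048999  91.00698754]
 [388.4480649   41.30632721]
 [438.38936245  32.15303717]] [417.98883803  65.74387101 104.        ]
axis y at hole x=418: 68.29864253393666
axis via wrist ball y: 70.16826232556392
```

```bash
python3 -m creep '[{"hand":0,"travel":[0,-0.5,-0.15],"angular":[0,0,0.4]},{"hand":0,"travel":[0.6,-0.5,-0.15],"angular":[0,0,0.4]},{"hand":0,"travel":[1.2,-0.5,-0.15],"angular":[0,0,0.4]},{"hand":0,"travel":[1.6,-0.5,-0.15],"angular":[0,0,0.4]},{"hand":0,"travel":[1.8,-0.5,-0.15],"angular":[0,0,0.4]},{"hand":0,"travel":[1.8,-0.5,-0.15],"angular":[0,0,0.4]},{"hand":0,"travel":[1.8,-0.5,-0.15],"angular":[0,0,0.4]}]'
python3 - <<'E'
from h import *
s=ctrl.get_image('scene');w=ctrl.get_image('wrist');print(ctrl.read_state()['eef_pos'])
o=np.zeros((600,800,3),np.uint8)
o[:,:400]=cv2.resize(s['frame'][130:190,250:290],(400,600),interpolation=cv2.INTER_CUBIC)
o[:480,400:]=cv2.resize(w['frame'][150:270,215:315],(400,480),interpolation=cv2.INTER_CUBIC)
save(o,'m6.png')
E
```

```text
clock: 19.65
eef_pos: [436.8, 70.3, 187.4]
tool_rot: [3.137, 0.007, -0.164]
force: [-0.9, 0.1, -4.2]
width: 4.6
[436.75853256  70.38239372 187.48102282]
```

View pics/m6.png

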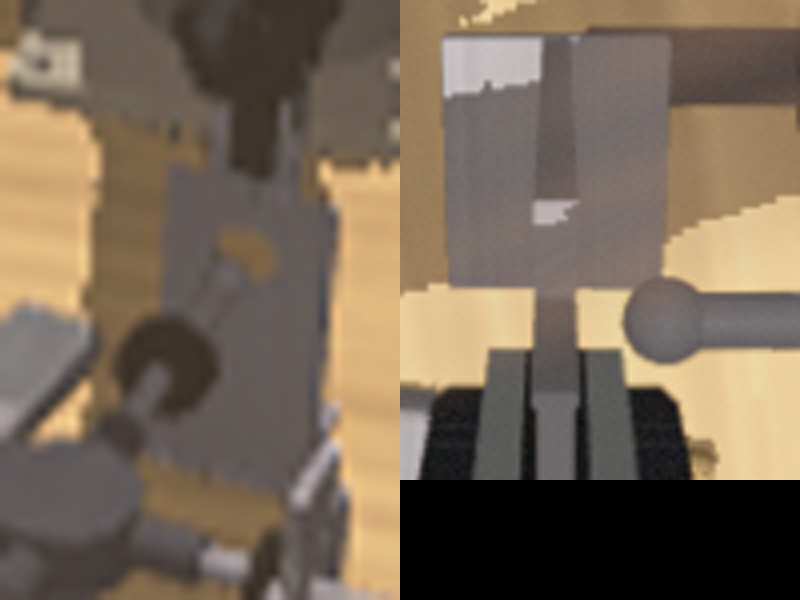

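Run:
```python
from h import *
s=ctrl.get_image('scene');w=ctrl.get_image('wrist')
b=unproj(s,[250+23.2,130+27.2],180)[0];print('ball',b)
o=np.array(s['origin']);d=unproj(s,[250+24.8,130+25.2],0)[0]-o
for x in (434,436): k=(x-o[0])/d[0]; h=o+k*d;print('hole',h,'axis y',b[1]+(b[0]-x)*.167)
f=lambda x,y:(215+(x-400)/4,150+y/4)
b=wun(w,f(666,320),180);b2=wun(w,f(790,320),180);sl=-(b2-b)[1]/(b2-b)[0];print('ball',b,sl)
c=np.array([wun(w,f(*p),105) for p in ((443,38),(668,36),(447,286),(661,288))]);m=c.mean(0);print('foot',m,'axis y',b[1]+(b[0]-m[0])*.167)
print(np.degrees(np.arctan2(*(c[1]-c[0])[1::-1])),np.degrees(np.arctan2(*(c[3]-c[2])[1::-1])))
```

```text
ball [450.36637185  67.46351517 180.        ]
hole [434.          69.71287903 177.42818138] axis y 70.19669927216833
hole [436.          70.03968827 178.87209319] axis y 69.86269927216833
ball [454.12583428  64.28991136 180.        ] 0.1768218169135396
foot [435.67162317  67.93570906 105.        ] axis y 67.37176461258721
-8.804577183349487 -9.829416555255566
```

```bash
python3 -m creep '[{"hand":0,"travel":[0,0,-0.15],"angular":[0,0,0]},{"hand":0,"travel":[0.3,0,-0.15],"angular":[0,0,0]},{"hand":0,"travel":[0.6,0,-0.15],"angular":[0,0,0]},{"hand":0,"travel":[0.8,0,-0.15],"angular":[0,0,0]},{"hand":0,"travel":[1.0,0,-0.15],"angular":[0,0,0]},{"hand":0,"travel":[1.1,0,-0.15],"angular":[0,0,0]},{"hand":0,"travel":[1.2,0,-0.15],"angular":[0,0,0]}]'
python3 -m creep '[{"hand":0,"travel":[0.2,0,0],"angular":[0,0,0]},{"hand":0,"travel":[0.4,0,0],"angular":[0,0,0]},{"hand":0,"travel":[0.5,0,0],"angular":[0,0,0]}]'
```

```text
clock: 20.55
eef_pos: [448.7, 68.4, 188.9]
tool_rot: [3.137, 0.007, -0.164]
force: [-0.1, 0.4, -3.3]
width: 4.6
clock: 20.85
eef_pos: [454.0, 67.6, 188.9]
tool_rot: [3.137, 0.007, -0.164]
force: [0.2, -0.8, -3.0]
width: 4.3
```

```bash
python3 -m creep '[{"hand":0,"travel":[0.3,0,0],"angular":[0,0,0]},{"hand":0,"travel":[0.6,0,0],"angular":[0,0,0]},{"hand":0,"travel":[0.9,0,0],"angular":[0,0,0]},{"hand":0,"travel":[1.0,0,0],"angular":[0,0,0]}]'
python3 -m creep '[{"hand":0,"travel":[0.3,0,0],"angular":[0,0,0]},{"hand":0,"travel":[0.6,0,0],"angular":[0,0,0]},{"hand":0,"travel":[0.9,0,0],"angular":[0,0,0]},{"hand":0,"travel":[1.2,0,0],"angular":[0,0,0]},{"hand":0,"travel":[1.5,0,0],"angular":[0,0,0]},{"hand":0,"travel":[1.8,0,0],"angular":[0,0,0]},{"hand":0,"travel":[1.8,0,0],"angular":[0,0,0]}]'
```

```text
clock: 21.25
eef_pos: [464.4, 65.8, 188.8]
tool_rot: [3.137, 0.006, -0.164]
force: [0.1, 0.0, -3.8]
width: 4.6
clock: 21.95
eef_pos: [482.8, 62.8, 188.8]
tool_rot: [3.137, 0.005, -0.165]
force: [-0.3, 0.2, -3.8]
width: 4.4
```

```bash
python3 -m creep '[{"hand":0,"travel":[0.2,0,0],"angular":[0,0,0]},{"hand":0,"travel":[0.4,0,0],"angular":[0,0,0]},{"hand":0,"travel":[0.6,0,0],"angular":[0,0,0]},{"hand":0,"travel":[0.8,0,0],"angular":[0,0,0]},{"hand":0,"travel":[1.0,0,0],"angular":[0,0,0]},{"hand":0,"travel":[1.0,0,0],"angular":[0,0,0]}]'
python3 -m creep '[{"hand":0,"travel":[0.1,0,0],"angular":[0,0,0]},{"hand":0,"travel":[0.2,0,0],"angular":[0,0,0]},{"hand":0,"travel":[0.3,0,0],"angular":[0,0,0]},{"hand":0,"travel":[0.4,0,0],"angular":[0,0,0]}]'
python3 -m creep '[{"hand":0,"travel":[0.1,0,0],"angular":[0,0,0]},{"hand":0,"travel":[0.2,0,0],"angular":[0,0,0]},{"hand":0,"travel":[0.2,0,0],"angular":[0,0,0]}]'
```

```text
clock: 22.55
eef_pos: [493.0, 61.1, 188.7]
tool_rot: [3.137, 0.005, -0.165]
force: [-0.5, 0.0, -4.7]
width: 4.6
clock: 22.95
eef_pos: [497.0, 60.4, 188.7]
tool_rot: [3.137, 0.005, -0.165]
force: [0.1, 0.9, -3.9]
width: 4.7
clock: 23.25
eef_pos: [498.3, 60.2, 188.5]
tool_rot: [3.137, 0.007, -0.165]
force: [-1.8, 1.0, -3.1]
width: 4.3
```

```bash
python3 -m creep '[{"hand":0,"travel":[0.1,0,0],"angular":[0,0,0]},{"hand":0,"travel":[0.2,0,0],"angular":[0,0,0]},{"hand":0,"travel":[0.2,0,0],"angular":[0,0,0]}]'
python3 -m creep '[{"hand":0,"travel":[0.1,0,0],"angular":[0,0,0]},{"hand":0,"travel":[0.2,0,0],"angular":[0,0,0]},{"hand":0,"travel":[0.2,0,0],"angular":[0,0,0]}]'
```

```text
clock: 23.55
eef_pos: [498.5, 60.1, 188.2]
tool_rot: [3.136, 0.01, -0.165]
force: [-4.7, -0.1, -1.0]
width: 4.5
clock: 23.85
eef_pos: [499.0, 59.9, 187.9]
tool_rot: [3.136, 0.014, -0.165]
force: [-4.7, 2.1, -0.6]
width: 4.5
```

```bash
python3 -m creep '[{"hand":0,"travel":[0.1,0,0],"angular":[0,0,0]},{"hand":0,"travel":[0.2,0,0],"angular":[0,0,0]},{"hand":0,"travel":[0.3,0,0],"angular":[0,0,0]},{"hand":0,"travel":[0.4,0,0],"angular":[0,0,0]},{"hand":0,"travel":[0.4,0,0],"angular":[0,0,0]}]'
python3 -m creep '[{"hand":0,"travel":[0.2,0,0],"angular":[0,0,0]},{"hand":0,"travel":[0.3,0,0],"angular":[0,0,0]},{"hand":0,"travel":[0.4,0,0],"angular":[0,0,0]},{"hand":0,"travel":[0.4,0,0],"angular":[0,0,0]}]'
```

```text
clock: 24.35
eef_pos: [501.7, 59.4, 187.6]
tool_rot: [3.136, 0.016, -0.165]
force: [-5.5, 0.9, -0.3]
width: 4.1
clock: 24.75
eef_pos: [504.4, 58.9, 187.2]
tool_rot: [3.135, 0.019, -0.164]
force: [-5.3, 1.9, -1.3]
width: 4.5
```

```bash
python3 -m creep '[{"hand":0,"travel":[0.2,0,0],"angular":[0,0,0]},{"hand":0,"travel":[0.3,0,0],"angular":[0,0,0]},{"hand":0,"travel":[0.4,0,0],"angular":[0,0,0]},{"hand":0,"travel":[0.4,0,0],"angular":[0,0,0]}]'
python3 -m creep '[{"hand":0,"travel":[0.2,0,0],"angular":[0,0,0]},{"hand":0,"travel":[0.3,0,0],"angular":[0,0,0]},{"hand":0,"travel":[0.4,0,0],"angular":[0,0,0]},{"hand":0,"travel":[0.4,0,0],"angular":[0,0,0]}]'
```

```text
clock: 25.15
eef_pos: [507.1, 58.4, 186.9]
tool_rot: [3.135, 0.022, -0.164]
force: [-5.5, 0.9, -0.1]
width: 4.1
clock: 25.55
eef_pos: [508.3, 58.1, 186.3]
tool_rot: [3.135, 0.028, -0.164]
force: [-8.0, 2.5, 0.5]
width: 4.5
```

```bash
python3 -m creep '[{"hand":0,"travel":[0.2,0,0],"angular":[0,0,0]},{"hand":0,"travel":[0.3,0,0],"angular":[0,0,0]},{"hand":0,"travel":[0.4,0,0],"angular":[0,0,0]},{"hand":0,"travel":[0.4,0,0],"angular":[0,0,0]}]'
```

```text
clock: 25.95
eef_pos: [508.4, 58.1, 185.6]
tool_rot: [3.134, 0.036, -0.164]
force: [-10.7, 1.0, 2.3]
width: 4.4
```

```bash
python3 -m creep '[{"hand":0,"travel":[-0.3,0,0],"angular":[0,0,0]},{"hand":0,"travel":[-0.6,0,0],"angular":[0,1.5,0]},{"hand":0,"travel":[-0.6,0,0],"angular":[0,1.5,0]},{"hand":0,"travel":[-0.6,0,0],"angular":[0,1.5,0]}]'
python3 -m creep '[{"hand":0,"travel":[0,0,0.2],"angular":[0,0,0]},{"hand":0,"travel":[0,0,0.4],"angular":[0,0,0]},{"hand":0,"travel":[0,0,0.5],"angular":[0,0,0]},{"hand":0,"travel":[0,0,0.5],"angular":[0,0,0]}]'
```

```text
clock: 26.35
eef_pos: [503.8, 59.0, 186.2]
tool_rot: [3.134, 0.007, -0.164]
force: [1.2, 0.3, -4.0]
width: 4.6
clock: 26.75
eef_pos: [503.7, 58.8, 180.9]
tool_rot: [3.134, 0.008, -0.164]
force: [0.9, 0.2, -4.3]
width: 4.4
```

```bash
python3 -m creep '[{"hand":0,"travel":[0,0,0.1],"angular":[0,0,0]},{"hand":0,"travel":[0,0,0.2],"angular":[0,0,0]},{"hand":0,"travel":[0,0,0.2],"angular":[0,0,0]}]'
```

```text
clock: 27.05
eef_pos: [504.0, 58.9, 180.0]
tool_rot: [3.135, 0.007, -0.164]
force: [-2.0, -0.4, 6.7]
width: 4.5
```

```bash
python3 -m creep '[{"hand":0,"travel":[0,0,-0.05],"angular":[0,0,0]},{"hand":0,"travel":[0,0,-0.05],"angular":[0,0,0]},{"hand":0.15,"travel":[0,0,-0.05],"angular":[0,0,0]},{"hand":0.25,"travel":[0,0,-0.05],"angular":[0,0,0]},{"hand":0.4,"travel":[0,0,-0.05],"angular":[0,0,0]},{"hand":0.4,"travel":[0,0,-0.05],"angular":[0,0,0]},{"hand":0.4,"travel":[0,0,-0.05],"angular":[0,0,0]},{"hand":0.4,"travel":[0,0,-1],"angular":[0,0,0]},{"hand":0.4,"travel":[0,0,-3],"angular":[0,0,0]},{"hand":0.4,"travel":[0,0,-6],"angular":[0,0,0]},{"hand":0.4,"travel":[0,0,-10],"angular":[0,0,0]},{"hand":0.4,"travel":[0,0,-14],"angular":[0,0,0]},{"hand":0.4,"travel":[-3,-5,-14],"angular":[0,0,0]},{"hand":0.4,"travel":[-5,-15,-14],"angular":[0,0,0]},{"hand":0.4,"travel":[-5,-15,-14],"angular":[0,0,0]},{"hand":0.4,"travel":[-5,-15,-14],"angular":[0,0,0]}]'
python3 - <<'E'
from h import *
im={}
for c in ('scene','top'):
  im[c]=ctrl.get_image(c)
  for n in ('hole','branch','hub'): print(c,n,[(np.round(r['at']).tolist(),round(r['confidence'],2)) for r in ctrl.spot_point(c,n) if r['at'][2]>100])
o=np.zeros((600,800,3),np.uint8)
o[:,:500]=cv2.resize(im['scene']['frame'][135:225,230:305],(500,600),interpolation=cv2.INTER_CUBIC)
o[:400,500:]=cv2.resize(im['top']['frame'][150:270,205:295],(300,400),interpolation=cv2.INTER_CUBIC)
save(o,'m7.png');print(ctrl.read_state()['force'])
E
```

```text
clock: 28.65
eef_pos: [478.5, 223.3, 319.9]
tool_rot: [3.139, 0.008, -0.154]
force: [0.3, 0.1, -0.9]
width: 34.1
scene hole [([504.0, 53.0, 172.0], 0.64)]
scene branch [([483.0, 59.0, 183.0], 0.62)]
scene hub [([593.0, 38.0, 180.0], 0.85)]
top hole [([501.0, 55.0, 171.0], 0.55)]
top branch [([482.0, 57.0, 182.0], 0.64)]
top hub [([590.0, 42.0, 180.0], 0.76)]
[ 0.60367651  0.19985087 -0.10829568]
```

View pics/m7.png

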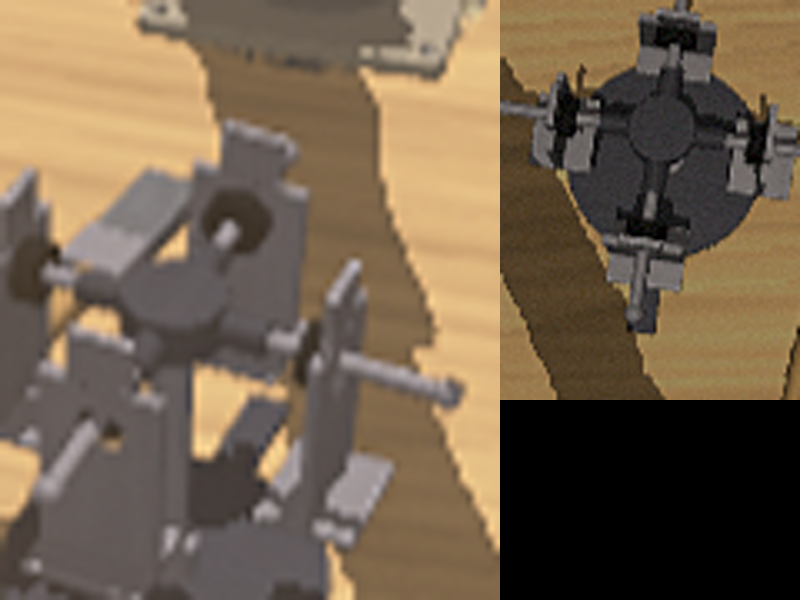

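The bracket hangs upright on the free branch, at (255,240) in the scene crop, and the branch stands over the tongue, at (635,290) in the top crop. The gripper is clear.

```bash
python3 -c "
from cell import ctrl
print(ctrl.read_state()['qd'].round(3)); print(ctrl.finish_job())"
```

```text
[-0.002  0.002 -0.01  -0.003 -0.004  0.001 -0.003]
the job is handed in; nothing more can be done
None
```

I turned the tree until its free branch stood over the tongue. Then I hung the grey bracket with the hole on that branch and pushed the collar home with it. I handed the job in at about 28.7 s; it reports no verdict.

**Last checks**
- **Branch:** it points to about 171°, against about 172° for the tongue, so it is well within 0.15 rad.
- **Collar:** it slid about 9.9 mm at roughly 5.5 N, then stopped hard. The highest force I read was about 11 N, but I only see the force at the end of each move.
- **Bracket:** the hole is about 90 mm from the axis and 8 mm below the rod by the cameras, good to about 4 mm. In the last picture the bracket hangs upright. The gripper is clear of everything, and the force reads about zero.

**What disagreed or was not checked**
- **Fingertip height:** in the pictures the fingertips sat about 20 mm higher than the reported tool position. The first turning sweep therefore passed over the rod without touching it. I repeated it 22 mm lower and it worked.
- **Sideways position:** by the cameras the hole is up to about 2 mm off the branch line, within the 10 mm allowed. The two camera readings of it differ by 2 to 3 mm.
- **Bystanders:** I did not measure them again at the end. I noticed no contact with any of them.

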